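Put two newly turned newel finials away in the deep drawer

ROBOT

A 7-joint arm with a two-finger parallel gripper is mounted at the origin on the work surface. World frame = base frame: x ahead of the robot, y to its left, z up, the work surface at z = 0. Lengths are in m, angles in rad, forces in N, time in s.
With the tool pointing down it reaches from about 0.425 to 0.925 m from the base axis. Payload 6.8 kg.
Tool frame: the origin (TCP) lies midway between the tips of the shut fingers; the grasp point (between the pads) lies 19 mm behind it; z points along the fingers, y is the line along which they close (so a half turn about z gives the same grasp; the last joint's range is limited). The gripper opens to 85 mm and grips with 20 to 120 N. Pads are 22 mm wide; open, the fingers measure 114 mm over their backs; the gripper's body (76 mm by 85 mm) begins 54 mm behind the grasp point. The pads swing forward as they close: fully open they stand 13 mm farther back than shut.
Start: joints at [-1.264, 0.477, 0.022, 1.555, -0.011, 1.109, -0.083], TCP at [0.272, 0.618, 0.231] pointing down, gripper open.
Joint ranges: [-2.96, 2.96], [-0.34, 2.1], [-1.41, 1.46], [0.24, 2.44], [-1.37, 4.51], [0.17, 1.92], [-2.96, 2.96]. Speed limits (rad/s): [2.39, 2.39, 3.14, 3.14, 3.14, 3.14, 3.14].

INTERFACE

Orientations are given as a unit quaternion [w, x, y, z].
In Python, from station import * gives the robot as it stands.
- The arm moves only by the shell command python3 -m creep 'ROWS' [FORCE]. ROWS is JSON, a list of rows, each a list of 7 numbers: the gripper command: -1 is shut, 1 is fully open, values between are in proportion, then the shift along the world's x, y, z in mm, then the turn, a rotation vector about the world's x, y, z in rad. A call has 1 to 5 rows; each row shifts and turns the commanded pose from where the row before left it; what a row does not reach is not made up. A row lasts 1/8 s, in which the tool goes at most 62.5 mm and 10.7 degrees, less where a joint would pass 70% of its speed; a pose out of reach is approached as far as the arm can. A call is refused whole if a number of a shift passes 62.5 or a number of a turn 0.188, either way. A call with a gripper value outside its range is refused whole. The fingers move at their own pace and stop on an object; FORCE is the grip in N (left out, the last holds). Time passes only in rows, so rows that do not move let the fingers close. It gives the time, the measured TCP pose, the force, the opening and the grip force at its end, in the units of the state.
- get_obs(): the state, without advancing time (a new reading comes with each control period).
- read_camera(name): name is "side" or "top" or "wrist"; returns (picture, depth): 420x560x3 uint8, red, green, blue; 420x560 float32, m along the optical axis (not along the pixel's ray), 0 where there is no reading.
- camera_params(name): a dict with "intrinsics" (3x3 intrinsics, pixels), "k1" (the pictures are not rectified: a ray, as slopes to the right and down, at radius r is drawn at 1 + k1 r^2 times it, then the intrinsics apply), "cam_to_world" (4x4, takes a point from camera to world coordinates); the wrist camera has in their place "mount" (4x4, takes a point from camera to tool coordinates, whose origin is the TCP and whose axes are the flange's). Camera axes: x right, y up, looking along -z (the intrinsics and any distortion apply to the point x, -y, -z); pixel columns grow to the right and rows downward; lengths in m; the calibration is good to about 2 mm. A picture is of the moment at which its call begins: read the wrist's pose just before it. camera_params takes no time and is no camera call.
- hand_in(): hands the job in; it is judged then, once.
The state is a dict: "t": time; "q": joint angles; "joint_vel": joint speeds; "joint_torque": joint torques, N m; "eef_pos": TCP position; "tool_rot": TCP orientation; "contact_force": force on the tool from outside, world axes, zero at the start; "torque": the same for the moment, N m; "gripper_width": opening from 0.0 (shut) to 1.0 (fully open); "grasp_force": force on a finger pad.
Only numpy, scipy, OpenCV 4.12 (cv2) and the standard library are available. Lean on these libraries where they do the work, as an engineer would, in place of code of your own. Each camera call takes 0.05 s, during which the arm holds its last target. There are 200 camera calls.

TASK

Push the newel-post off-cut sideways until it is clear of the drawer, then pull the drawer well open. Lower the ball finial and the acorn finial from the bench gently into the drawer, without dropping or banging them, each standing upright beside the one of its own shape that is already kept there. Push the drawer fully shut with all four finials still standing and the other tools on the bench left where they are.

Things in the scene. Friction and masses are not known exactly. Their poses are not given: they have to be found in the camera images.
- cabinet: plywood bench cabinet, 250 deep x 400 wide x 155 mm high (drill-bit stand and parts box on the rear half of its top, up to 230 mm above the bench); does not move. Origin: at bench level under the middle of its front face (the outer face of the shut drawer's front). Its x axis points into the cabinet, away from the robot (the drawer opens towards -x), y to the left along the face seen from the robot, z up
- drawer (a joint): the cabinet's one deep drawer: 0 m = fully shut, grows as it slides out, stop at 0.19 m; about 2 N to slide, stays where it is left; starts ajar by 20 to 45 mm. Front panel 392 mm wide, 15 mm thick, from 16 to 140 mm above the bench; behind it a box 190 mm long; its sides, back and lengthwise middle divider (8 mm thick) rise to 122 mm above the bench; inner floor 22 mm above the bench
- handle (a point): middle of the drawer's steel bar handle; moves with the drawer. The bar runs across the drawer front (along the cabinet's y), 160 mm long, 11 mm thick, 35 mm out from the front panel and 118 mm above the bench, held by two thin posts 136 mm apart; between them fingers can go down behind it (29 mm between bar and panel)
- bay_left (a point): centre of the floor of the left bay (+y side of the divider), inside 182 mm front to back x 172 mm across x 100 mm deep; moves with the drawer; axes as the cabinet's
- bay_right (a point): centre of the floor of the right bay (-y side of the divider), same size; moves with the drawer; axes as the cabinet's
- ball_finial: turned wooden newel finial, 106 mm tall, about 110 g, standing on the bench: foot disc 50 mm across, thin neck, and on top a smooth ball 60 mm across whose centre is 76 mm above the underside. Origin: centre of its underside, z up along its axis
- acorn_finial: turned wooden newel finial of the same wood, 112 mm tall, about 110 g, standing on the bench: same foot and neck, and on top an acorn: a cup 60 mm across (straight-sided from 64 to 80 mm above the underside), a step, then a narrower nut tapering to a point. Origin: centre of its underside, z up along its axis
- stored_ball: ball finial like the first, already standing in the rear half of one of the two bays (which bay varies; seen once the drawer is open; it rides along with the drawer). Origin: centre of its underside
- stored_acorn: acorn finial like the first, already standing in the rear half of the other bay. Origin: centre of its underside
- offcut: loose square off-cut of a pine newel post lying on the bench in front of the drawer, in its way: 180 long (its x axis) x 90 x 90 mm, about 0.75 kg, too wide to grip; origin: centre of its underside
- mallet: bystander, loose: carver's mallet of dark wood standing on its round head, 82 mm across and 235 mm tall; origin: centre of its underside
- sanding_block: bystander, loose: cork sanding block lying flat, 38 x 100 x 23 mm; origin: centre of its underside
- block_plane: bystander, loose: small steel hand plane lying on its sole, 160 x 45 mm, 60 mm high; origin: centre of its sole
- chisel: bystander, loose: bench chisel lying flat, about 240 mm long, 25 mm thick; origin: under the middle of the tool
- tape_measure: bystander, loose: tape measure standing on edge, 70 x 38 x 66 mm; origin: centre of its underside
- glue: bystander, loose: glue bottle, 64 mm across, 190 mm tall; origin: centre of its underside
- screw_jar: bystander, loose: glass jar with a steel cap, 72 mm across, 85 mm tall; origin: centre of its underside
Mind the look-alikes: they are no part of the job. What is shaped like the acorn_finial but orange or purple is not meant.

How it is judged:
By the outcome, as a careful person would: the job done as asked, in the order asked, and still so for the second after the job is handed in, with the robot touching nothing.
It also fails if it takes over 72 s, if anything falls off the work surface, if the arm or the gripper's body presses on something with over 40 N, if the wrist force passes 120 N, or if a joint passes its speed limit or range.

## Working session

There is one attempt and no reset: what is moved stays moved. The work goes in short steps, Python scripts to look and compute and a shell command to move; the robot and the scene stay as the last step left them, time stands still between calls to the robot, and variables do not carry over. Pictures are saved under pics/ and viewed, at most 10 in all, crops included, and the job is handed in when it is done.

```bash
ls; mkdir -p pics
cat > h.py <<'E'
from station import *
import numpy as np, cv2
from scipy.spatial.transform import Rotation as R
def cw(name,obs=None):
    p=camera_params(name)
    if name!='wrist': return p,np.array(p['cam_to_world'])
    T=np.eye(4);q=obs['tool_rot'];T[:3,:3]=R.from_quat([q[1],q[2],q[3],q[0]]).as_matrix();T[:3,3]=obs['eef_pos']
    return p,T@np.array(p['mount'])
def grab(name,fn=None):
    o=get_obs();im,d=read_camera(name);p,T=cw(name,o)
    K=np.array(p['intrinsics']);h,w=d.shape
    u,v=np.meshgrid(np.arange(w,dtype=float),np.arange(h,dtype=float))
    n=cv2.undistortPoints(np.stack([u.ravel(),v.ravel()],1)[:,None],K,np.array([p['k1'],0,0,0,0.]))[:,0].reshape(h,w,2)
    X=np.stack([n[...,0]*d,-n[...,1]*d,-d],-1)@T[:3,:3].T+T[:3,3]
    X[d==0]=np.nan
    if fn: cv2.imwrite('pics/'+fn+'.png',im[...,::-1])
    np.savez('/tmp/'+name+'.npz',im=im,X=X)
    return im,X
E
python3 - <<'E'
from h import *
o=get_obs();print(o['t'],o['eef_pos'],o['tool_rot'],o['gripper_width'])
a,_=grab('top','top0');b,_=grab('side','side0')
for n in('top','side'):print(camera_params(n)['cam_to_world'])
E
```

```text
pics
0.0 [0.27179561 0.61720856 0.23030117] [-1.24606375e-04  2.05898265e-01  9.78572968e-01 -9.13550896e-04] 0.9981572157705424
[[ 0.01257958  0.98750598 -0.15707863  0.33516472]
 [-0.99989421  0.01357036  0.0052366   0.0194564 ]
 [ 0.00730278  0.15699614  0.98757222  1.43021273]
 [ 0.          0.          0.          1.        ]]
[[ 0.97548266  0.21078119 -0.06328404  0.47244721]
 [-0.22004094  0.92897711 -0.29762984 -0.45488829]
 [-0.00394535  0.30425782  0.95258155  1.51828271]
 [ 0.          0.          0.          1.        ]]
```

View pics/top0.png

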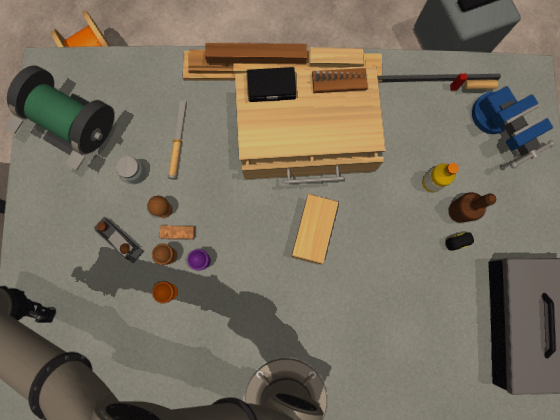

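View pics/side0.png

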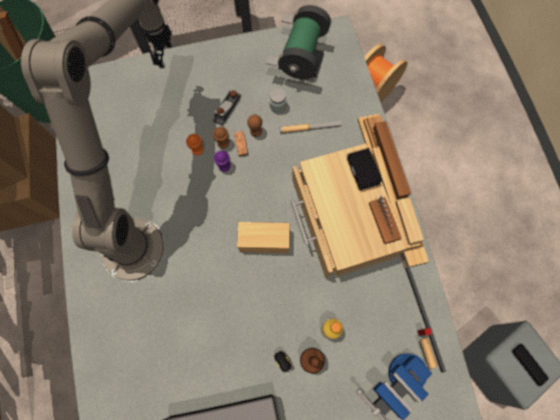

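The top view shows two brown finials, at (159,206) and (163,254). The look-alikes are purple at (199,259) and orange at (163,292). The off-cut is at (316,229) and the handle at (316,180). One brown finial should be the ball and the other the acorn, so I'll check that in a close crop and measure.

Run:
```python
from h import *
z=np.load('/tmp/top.npz');im,X=z['im'],z['X'];s=np.load('/tmp/side.npz')
a=cv2.resize(im[185:310,90:225],None,fx=3,fy=3,interpolation=2);b=cv2.resize(s['im'][100:180,180:280],(469,375),interpolation=2)
cv2.imwrite('pics/crop0.png',np.hstack([a,b])[:, :800,::-1])
print('bench',np.nanmedian(X[330:350,400:450,2]))
def blob(c,r=14,zmin=.02):
    for nm,D in(('top',X),):
        P=D[c[1]-r:c[1]+r,c[0]-r:c[0]+r].reshape(-1,3);P=P[P[:,2]>zmin]
        i=P[:,2].argmax();print(c,'n',len(P),'mean',P.mean(0).round(3),'top',P[i].round(3),'min',P.min(0).round(3),'max',P.max(0).round(3))
        Q=P[P[:,2]>P[i,2]-.035]; print('   upper mid',((Q.min(0)+Q.max(0))/2).round(3), (Q.max(0)-Q.min(0)).round(3))
for c in((159,206),(163,254),(199,259),(163,292),(177,232),(118,240),(128,169),(176,150),(437,178),(466,207),(459,241)):blob(c)
# offcut top
def rect(m,n):
    P=X[m];P=P[:, :2].astype(np.float32);r=cv2.minAreaRect(P);print(n,len(P),r,cv2.boxPoints(r).round(3).tolist(),np.nanmedian(X[m][:,2]))
m=np.zeros(im.shape[:2],bool);m[185:275,280:350]=1
rect(m&(abs(X[...,2]-.09)<.012),'offcut')
m[:]=0;m[60:190,225:395]=1
rect(m&(abs(X[...,2]-.155)<.008),'cab')
m[:]=0;m[150:190,230:395]=1
rect(m&(abs(X[...,2]-.14)<.006),'front')
m[:]=0;m[165:195,270:360]=1
for v in range(170,192,1):print(v,[(X[v,u].round(3).tolist()) for u in (300,325)])
```

```text
bench -0.00017359247697845692
(159, 206) n 364 mean [0.538 0.365 0.094] top [0.532 0.362 0.11 ] min [0.511 0.338 0.02 ] max [0.567 0.398 0.11 ]
   upper mid [0.539 0.368 0.093] [0.056 0.06  0.035]
(163, 254) n 401 mean [0.405 0.344 0.093] top [0.405 0.341 0.116] min [0.377 0.318 0.021] max [0.436 0.379 0.116]
   upper mid [0.406 0.347 0.098] [0.059 0.06  0.035]
(199, 259) n 364 mean [0.392 0.246 0.094] top [0.385 0.25  0.116] min [0.365 0.22  0.057] max [0.42  0.277 0.116]
   upper mid [0.392 0.249 0.098] [0.056 0.053 0.035]
(163, 292) n 407 mean [0.3   0.339 0.093] top [0.298 0.341 0.116] min [0.27  0.313 0.06 ] max [0.327 0.372 0.116]
   upper mid [0.299 0.343 0.098] [0.057 0.059 0.035]
(177, 232) n 299 mean [0.47  0.324 0.027] top [0.429 0.341 0.095] min [0.429 0.283 0.02 ] max [0.49  0.365 0.095]
   upper mid [0.432 0.339 0.078] [0.007 0.018 0.035]
(118, 240) n 409 mean [0.441 0.488 0.037] top [0.42  0.466 0.064] min [0.407 0.446 0.02 ] max [0.487 0.54  0.064]
   upper mid [0.446 0.492 0.047] [0.079 0.091 0.035]
(128, 169) n 555 mean [0.648 0.458 0.074] top [0.661 0.475 0.093] mi
[... 2218 characters left out ...]
 0.117]]
179 [[0.614, -0.032, 0.121], [0.614, -0.101, 0.125]]
180 [[0.611, -0.032, 0.123], [0.611, -0.1, 0.127]]
181 [[0.609, -0.032, 0.119], [0.61, -0.101, 0.118]]
182 [[0.606, -0.032, 0.12], [0.631, -0.112, 0.004]]
183 [[0.627, -0.037, 0.004], [0.63, -0.113, -0.006]]
184 [[0.624, -0.037, 0.005], [0.627, -0.113, -0.005]]
185 [[0.622, -0.037, -0.001], [0.623, -0.112, -0.002]]
186 [[0.619, -0.037, -0.002], [0.62, -0.112, -0.003]]
187 [[0.617, -0.037, -0.007], [0.617, -0.112, -0.002]]
188 [[0.612, -0.037, 0.001], [0.613, -0.112, 0.0]]
189 [[0.609, -0.037, 0.002], [0.611, -0.112, -0.002]]
190 [[0.607, -0.037, -0.002], [0.607, -0.112, 0.002]]
191 [[0.602, -0.037, 0.005], [0.604, -0.112, -0.001]]
```

View pics/crop0.png

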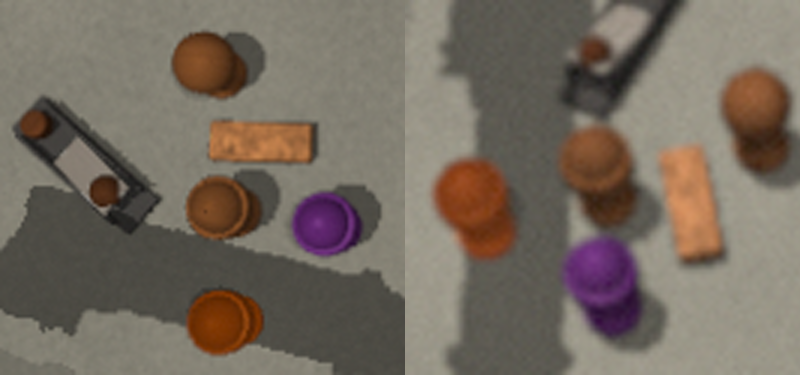

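The crop settles it. The brown ball is the smooth one at top (159,206), world (0.538, 0.366). The brown acorn has the cup rim and tip at top (163,254), world (0.406, 0.347). Purple and orange are decoys. I'll push the off-cut right with the open fingers, so the two contact points keep it stable, and fit the cabinet pose in the same turn.

```bash
python3 - <<'E'
from h import *
X=np.load('/tmp/top.npz')['X']
P=X[60:195,225:395].reshape(-1,3);P=P[~np.isnan(P[:,0])]
def line(Q,n):
    a=np.polyfit(Q[:,1],Q[:,0],1)
    for _ in range(3):
        r=abs(Q[:,0]-np.polyval(a,Q[:,1]));a=np.polyfit(Q[r<.005,1],Q[r<.005,0],1)
    print(n,len(Q),'x(y=-.065)',np.polyval(a,-.065).round(4),'yaw',np.degrees(-np.arctan(a[0])).round(2))
line(P[(P[:,2]>.03)&(P[:,2]<.11)&(P[:,0]>.62)&(P[:,0]<.68)],'face')
H=P[(P[:,2]>.105)&(P[:,2]<.135)&(P[:,0]<.63)&(P[:,0]>.59)];line(H,'bar');print(H.min(0),H.max(0))
T=P[(abs(P[:,2]-.155)<.004)]
e=[]
for y in np.arange(-.25,.12,.01):
    q=T[abs(T[:,1]-y)<.005];e.append([q[:,0].min(),y])
line(np.array(e),'cabedge')
T=P[(abs(P[:,2]-.14)<.004)]
e=[[ (q:=T[abs(T[:,1]-y)<.005])[:,0].min(),y] for y in np.arange(-.25,.12,.01)]
line(np.array(e),'drawertopedge')
E
python3 -m creep '[[1,17.5,-45.7,0,0,0,-0.096],[1,17.5,-45.7,0,0,0,-0.096],[1,17.5,-45.7,0,0,0,-0.096],[1,17.5,-45.7,0,0,0,-0.096],[1,17.5,-45.7,0,0,0,-0.096]]'
python3 -m creep '[[1,17.5,-45.7,0,0,0,-0.096],[1,17.5,-45.7,0,0,0,-0.096],[1,17.5,-45.7,0,0,0,-0.096],[1,17.5,-45.7,0,0,0,-0.096],[1,17.5,-45.7,0,0,0,-0.096]]'
python3 -m creep '[[1,17.5,-45.7,0,0,0,-0.096],[1,17.5,-45.7,0,0,0,-0.096],[1,0,0,0,0,0,0]]'
```

```text
face 819 x(y=-.065) 0.6481 yaw 4.49
bar 267 x(y=-.065) 0.6123 yaw 4.11
[ 0.60191931 -0.15130072  0.1103512 ] [0.62951402 0.01481701 0.12941717]
cabedge 37 x(y=-.065) 0.6744 yaw 4.52
drawertopedge 37 x(y=-.065) 0.6481 yaw 4.47
t: 0.72
eef_pos: [0.3598, 0.3875, 0.2311]
tool_rot: [-0.0, 0.434, 0.901, -0.0]
contact_force: [0.8, 0.6, -0.4]
gripper_width: 0.998
grasp_force: 0.0
t: 1.35
eef_pos: [0.4472, 0.1592, 0.2312]
tool_rot: [-0.0, 0.636, 0.772, -0.0]
contact_force: [1.1, 0.4, 0.1]
gripper_width: 0.998
grasp_force: 0.0
t: 1.72
eef_pos: [0.4827, 0.0653, 0.2313]
tool_rot: [0.001, 0.708, 0.706, -0.0]
contact_force: [-0.2, 0.7, 0.2]
gripper_width: 0.997
grasp_force: 0.0
```

```bash
python3 -m creep '[[1,0,0,-50,0,0,0],[1,0,0,-50,0,0,0],[1,0,0,-50,0,0,0],[1,0,-20,-44,0,0,0],[1,0,-25,0,0,0,0]]'
python3 -m creep '[[1,0,-15,0,0,0,0],[1,0,-15,0,0,0,0],[1,0,-15,0,0,0,0],[1,0,-18,0,0,0,0],[1,0,-18,0,0,0,0]]'
python3 -m creep '[[1,0,-20,0,0,0,0],[1,0,-20,0,0,0,0],[1,0,-20,0,0,0,0],[1,0,-20,0,0,0,0],[1,0,-20,0,0,0,0]]'
python3 -m creep '[[1,0,-20,0,0,0,0],[1,0,-20,0,0,0,0],[1,0,-20,0,0,0,0],[1,0,-20,0,0,0,0],[1,0,-20,0,0,0,0]]'
python3 - <<'E'
from h import *
im,X=grab('side','side1')
m=(abs(X[...,2]-.09)<.006)&(X[...,0]>.3)&(X[...,0]<.63)&(X[...,1]<-.1)&(X[...,1]>-.45)
print(cv2.minAreaRect(X[m][:,:2].astype(np.float32)),X[m].min(0),X[m].max(0))
E
```

```text
t: 2.35
eef_pos: [0.479, 0.0252, 0.0339]
tool_rot: [-0.002, 0.704, 0.71, -0.003]
contact_force: [0.8, -0.3, 0.7]
gripper_width: 1.003
grasp_force: 0.0
t: 2.98
eef_pos: [0.4818, -0.0559, 0.0378]
tool_rot: [-0.001, 0.705, 0.709, 0.001]
contact_force: [0.3, 6.4, 1.4]
gripper_width: 1.008
grasp_force: 1.1
t: 3.6
eef_pos: [0.4825, -0.1561, 0.0378]
tool_rot: [-0.0, 0.705, 0.709, 0.001]
contact_force: [0.1, 4.6, 1.8]
gripper_width: 1.002
grasp_force: 1.0
t: 4.22
eef_pos: [0.4825, -0.2558, 0.0378]
tool_rot: [-0.0, 0.705, 0.709, 0.001]
contact_force: [0.5, 5.7, 3.8]
gripper_width: 1.003
grasp_force: 1.2
((0.508354902267456, -0.35643309354782104), (0.19904951751232147, 0.18369676172733307), 0.7380645275115967) [ 0.40817511 -0.44701016  0.08401512] [ 0.60880501 -0.26418136  0.09596766]
```

View pics/side1.png

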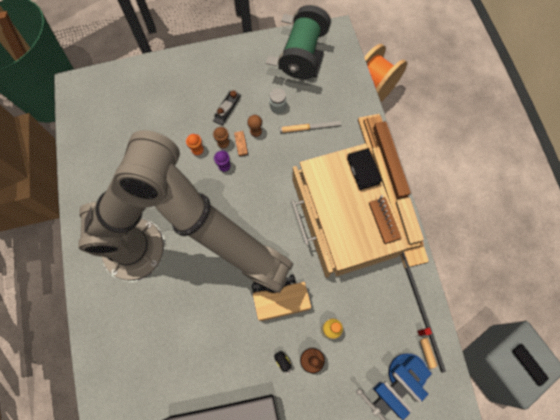

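```bash
python3 -m creep '[[1,0,-15,0,0,0,0],[1,0,-15,0,0,0,0],[1,0,-12,0,0,0,0],[1,0,-5,0,0,0,0],[1,0,8,0,0,0,0]]'
python3 -m creep '[[1,0,0,55,0,0,0],[-0.41,0,0,55,0,0,0],[-0.41,15,30,50,0,0,0.013],[-0.41,25,45,0,0,0,0.013],[-0.41,25,45,0,0,0,0.013]]'
python3 -m creep '[[-0.41,25,45,0,0,0,0.013],[-0.41,25,45,0,0,0,0.013],[-0.41,14,20,0,0,0,0.013],[-0.41,0,0,0,0,0,0]]'
python3 - <<'E'
from h import *
o=get_obs();print(o['eef_pos'],o['gripper_width'])
im,X=grab('wrist','w1')
m=(abs(X[...,2]-.118)<.01)&(X[...,0]>.58)&(X[...,0]<.635)&(abs(X[...,1]+.07)<.06)
P=X[m];print(len(P),P.min(0),P.max(0)); 
if len(P)>20:
  T=P[P[:,2]>.119];print(np.median(T[:,0]),np.median(T[:,1]),np.degrees(np.polyfit(T[:,1],T[:,0],1)))
E
python3 - <<'E'
from h import *
im,X=grab('top')
m=(abs(X[...,2]-.09)<.008)&(X[...,0]>.35)&(X[...,0]<.62)&(X[...,1]<-.25)&(X[...,1]>-.45)
print(cv2.minAreaRect(X[m][:,:2].astype(np.float32)),X[m].min(0),X[m].max(0))
E
```

```text
t: 4.9
eef_pos: [0.4821, -0.2963, 0.0377]
tool_rot: [0.001, 0.706, 0.708, -0.0]
contact_force: [1.1, 0.8, -0.1]
gripper_width: 1.0
grasp_force: 0.0
t: 5.52
eef_pos: [0.5477, -0.1742, 0.1982]
tool_rot: [0.001, 0.692, 0.722, 0.001]
contact_force: [0.6, 0.1, -0.5]
gripper_width: 0.296
grasp_force: 0.0
t: 6.02
eef_pos: [0.6115, -0.0638, 0.1969]
tool_rot: [-0.0, 0.676, 0.737, -0.0]
contact_force: [-1.4, -1.0, -0.0]
gripper_width: 0.294
grasp_force: 0.0
[ 0.61145647 -0.06384605  0.19687568] 0.2940421412795221
2344 [ 0.60597219 -0.12989466  0.11667511] [ 0.62535364 -0.01007802  0.12490703]
0.6150454050733909 -0.0637435681443291 [-4.4360041  34.94832056]
((0.5139495730400085, -0.3625496029853821), (0.1275760978460312, 0.2281106412410736), 77.63484954833984) [ 0.4070813  -0.44835896  0.08208371] [ 0.6199645  -0.31078678  0.09779105]
```

View pics/w1.png

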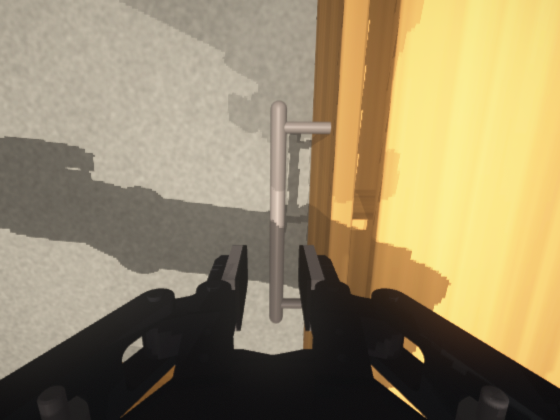

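The wrist view shows the bar at column 278, between the fingertips at columns 243 and 305, and the gap behind it is clear. I'll descend, grip and pull.

```bash
python3 -m creep '[[-0.41,2.5,-2,-35,0,0,0],[-0.41,0,0,-30,0,0,0],[-0.41,0,0,-20,0,0,0],[-0.41,0,0,-13,0,0,0],[-1,0,0,0,0,0,0]]' 40
python3 -m creep '[[-1,0,0,0,0,0,0],[-1,0,0,0,0,0,0],[-1,-10,-0.8,0,0,0,0],[-1,-15,-1.2,0,0,0,0],[-1,-18,-1.4,0,0,0,0]]'
```

```text
t: 6.75
eef_pos: [0.6132, -0.0682, 0.0988]
tool_rot: [-0.0, 0.678, 0.735, -0.0]
contact_force: [1.4, -1.3, -17.3]
gripper_width: 0.113
grasp_force: 38.9
t: 7.38
eef_pos: [0.5691, -0.0715, 0.0988]
tool_rot: [-0.0, 0.678, 0.735, -0.001]
contact_force: [2.5, -3.6, -18.3]
gripper_width: 0.108
grasp_force: 39.3
```

```bash
python3 -m creep '[[-1,-18,-1.4,0,0,0,0],[-1,-18,-1.4,0,0,0,0],[-1,-18,-1.4,0,0,0,0],[-1,-18,-1.4,0,0,0,0],[-1,-16,-1.3,0,0,0,0]]'
python3 -m creep '[[-1,-13,-1,0,0,0,0],[-1,-9,-0.7,0,0,0,0],[-1,-4,-0.3,0,0,0,0],[-0.41,0,0,0,0,0,0],[-0.41,0,0,0,0,0,0]]'
python3 -m creep '[[-0.41,0,0,30,0,0,0],[-0.41,0,0,45,0,0,0],[-0.41,0,0,55,0,0,0],[-0.41,0,45,20,0,0,0],[1,-10,60,0,0,0,0]]'
```

```text
t: 8.0
eef_pos: [0.4804, -0.0783, 0.0988]
tool_rot: [-0.001, 0.678, 0.735, -0.001]
contact_force: [2.2, -4.4, -23.9]
gripper_width: 0.11
grasp_force: 38.8
t: 8.62
eef_pos: [0.459, -0.0794, 0.1011]
tool_rot: [0.001, 0.677, 0.736, 0.002]
contact_force: [0.4, 0.5, -0.2]
gripper_width: 0.296
grasp_force: 0.0
t: 9.25
eef_pos: [0.4495, 0.0262, 0.2533]
tool_rot: [0.002, 0.679, 0.734, 0.004]
contact_force: [0.9, 0.7, -1.0]
gripper_width: 0.496
grasp_force: 0.0
```

```bash
python3 -m creep '[[1,10,38,0,0,0,0.174],[1,10,38,0,0,0,0.174],[1,10,38,0,0,0,0.174],[1,10,38,0,0,0,0.174],[1,10,38,0,0,0,0.174]]'
python3 -m creep '[[1,10,38,0,0,0,0.174],[1,10,38,-10,0,0,0.174],[1,10,38,-20,0,0,0.174],[1,9,36,-20,0,0,0.174],[1,0,0,0,0,0,0]]'
python3 - <<'E'
from h import *
from scipy.optimize import least_squares
im,X=grab('top','top1')
a=cv2.resize(im[130:290,220:400],None,fx=3,fy=3,interpolation=2)
o=get_obs();print(o['t'],o['eef_pos'],o['tool_rot'])
wi,W=grab('wrist')
b=cv2.resize(wi,(256,192));c=np.zeros((a.shape[0],256,3),np.uint8);c[:192]=b
cv2.imwrite('pics/mix1.png',np.hstack([a,c])[...,::-1])
def sph(P,n):
    f=lambda c,Q:np.linalg.norm(Q-c,axis=1)-.03
    r=least_squares(f,P.mean(0)-[0,0,.015],args=(P,),loss='soft_l1',f_scale=.002);print(n,len(P),r.x.round(4),abs(r.fun).mean())
for n,D in(('top',X),('wrist',W)):
    d=np.hypot(D[...,0]-.538,D[...,1]-.366);m=(d<.035)&(D[...,2]>.06)&(D[...,2]<.115)
    if m.sum()>30:sph(D[m],n+' ball')
    d=np.hypot(D[...,0]-.406,D[...,1]-.347);m=(d<.035)&(D[...,2]>.105)
    if m.sum()>3:print(n,'acorn tip region',np.median(D[m],0))
# drawer interior
ins=(X[...,0]>.46)&(X[...,0]<.70)&(X[...,1]>-.29)&(X[...,1]<.14)
for lo,hi in((.10,.145),):
  m=ins&(X[...,2]>lo)&(X[...,2]<hi)
  n,l,st,ce=cv2.connectedComponentsWithStats(m.astype(np.uint8))
  for i in range(1,n):
    if st[i,4]>15:print(st[i],X[l==i].mean(0).round(3),X[l==i].min(0).round(3),X[l==i].max(0).round(3))
f=ins&(X[...,2]>.013)&(X[...,2]<.03);print('floor',f.sum())
T=X[(abs(X[...,2]-.14)<.004)&ins];e=np.array([[(q:=T[abs(T[:,1]-y)<.006])[:,0].min(),y] for y in np.arange(-.25,.09,.01)])
a=np.polyfit(e[:,1],e[:,0],1);print('front',np.polyval(a,-.065),np.degrees(a[0]))
E
```

```text
t: 9.88
eef_pos: [0.4975, 0.2173, 0.251]
tool_rot: [0.001, 0.302, 0.953, 0.001]
contact_force: [0.7, 0.1, 0.6]
gripper_width: 1.0
grasp_force: 0.0
t: 10.5
eef_pos: [0.5345, 0.3689, 0.1985]
tool_rot: [-0.001, -0.041, 0.999, 0.001]
contact_force: [0.6, -0.3, 0.3]
gripper_width: 1.0
grasp_force: 0.0
10.55 [0.535311   0.36674132 0.19948238] [-1.19660921e-04 -3.90990438e-02  9.99235233e-01  4.46526085e-04]
top ball 204 [0.5413 0.3699 0.0753] 0.0016352112382908423
top acorn tip region [0.42719145 0.32264341 0.61695451]
wrist ball 3601 [0.5444 0.3687 0.0754] 0.00039807143861132294
wrist acorn tip region [0.40828843 0.34854659 0.10775768]
[ 244  152  146   84 1821] [ 0.534 -0.083  0.128] [ 0.46  -0.274  0.1  ] [0.697 0.118 0.145]
[335 167  21  21 340] [ 0.624 -0.157  0.118] [ 0.597 -0.187  0.1  ] [ 0.654 -0.13   0.131]
[267 169  22  21 342] [0.614 0.03  0.117] [0.588 0.001 0.1  ] [0.646 0.06  0.136]
floor 5687
front 0.48661324423405433 -4.405568210348436
```

View pics/mix1.png

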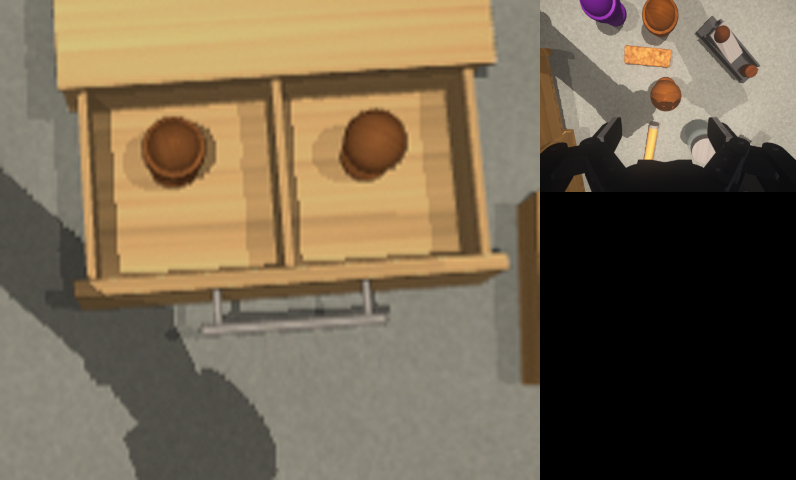

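The crop shows the stored acorn in the left bay at (173,150) and the stored ball in the right bay at (375,142), with the front halves empty. The drawer is open about 187 mm. Next I'll pick up the ball.

```bash
python3 -m creep '[[1,8.5,1.8,-35,0,0,0],[1,0,0,-45,0,0,0],[1,0,0,-40,0,0,0],[1,0,0,-20,0,0,0],[1,0,0,-7,0,0,0]]'
python3 -m creep '[[-1,0,0,0,0,0,0],[-1,0,0,0,0,0,0],[-1,0,0,0,0,0,0],[-1,0,0,15,0,0,0],[-1,0,0,30,0,0,0]]' 35
```

```text
t: 11.22
eef_pos: [0.5445, 0.3663, 0.0525]
tool_rot: [0.0, -0.038, 0.999, -0.0]
contact_force: [-0.2, -0.0, 0.2]
gripper_width: 1.001
grasp_force: 0.0
t: 11.85
eef_pos: [0.5431, 0.3663, 0.0974]
tool_rot: [-0.001, -0.039, 0.999, -0.001]
contact_force: [0.7, 0.4, -0.9]
gripper_width: 0.681
grasp_force: 37.8
```

```bash
python3 -m creep '[[-1,0,0,45,0,0,0],[-1,0,0,45,0,0,0],[-1,0,-15,35,0,0,0],[-1,1,-30,0,0,0,0],[-1,1,-45,0,0,0,0]]'
python3 -m creep '[[-1,1,-50,0,0,0,0],[-1,1,-50,0,0,0,0],[-1,1,-50,0,0,0,0],[-1,1,-50,0,0,0,0],[-1,1,-50,0,0,0,0]]'
python3 -m creep '[[-1,1,-50,0,0,0,0],[-1,1,-50,0,0,0,0],[-1,1,-45,0,0,0,0],[-1,1,-25,0,0,0,0],[-1,0,0,0,0,0,0]]'
python3 - <<'E'
from h import *
o=get_obs();print(o['t'],o['eef_pos'],o['tool_rot'],o['gripper_width'])
im,X=grab('wrist','w2'); t,_=grab('side','s2')
cv2.imwrite('pics/mix2.png',np.hstack([cv2.resize(im,(480,360)),cv2.resize(t[190:340,220:350],(312,360),interpolation=2)])[...,::-1])
E
```

```text
t: 12.48
eef_pos: [0.5457, 0.2776, 0.2239]
tool_rot: [0.001, -0.04, 0.999, 0.001]
contact_force: [0.5, -0.6, -1.6]
gripper_width: 0.677
grasp_force: 37.8
t: 13.1
eef_pos: [0.5508, 0.0253, 0.2234]
tool_rot: [0.001, -0.039, 0.999, 0.0]
contact_force: [0.5, 0.3, -1.1]
gripper_width: 0.679
grasp_force: 37.9
t: 13.72
eef_pos: [0.5545, -0.1457, 0.2231]
tool_rot: [0.0, -0.036, 0.999, -0.0]
contact_force: [0.3, 0.3, -1.7]
gripper_width: 0.681
grasp_force: 37.9
13.725 [ 0.55452436 -0.14570846  0.22312188] [ 2.94586696e-04 -3.63540273e-02  9.99338852e-01 -3.97192196e-04] 0.6805314977661271
```

View pics/mix2.png

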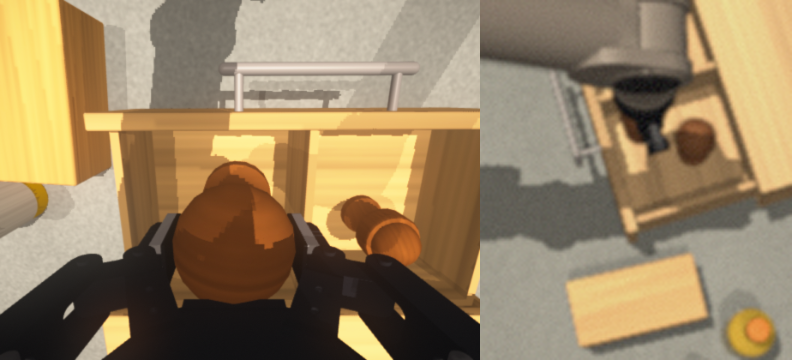

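The wrist view shows the ball held over the right bay, with its foot behind it at (237,175). The side view shows the front half clear. I'll check the tilt numerically before lowering.

```bash
python3 - <<'E'
from h import *
from scipy.optimize import least_squares
X=np.load('/tmp/wrist.npz')['X']
d=np.hypot(X[...,0]-.5545,X[...,1]+.147)
P=X[(d<.045)&(X[...,2]>.23)&(X[...,2]<.285)]
f=lambda c:np.linalg.norm(P-c,axis=1)-.03
r=least_squares(f,[.5545,-.147,.247],loss='soft_l1',f_scale=.001);print(len(P),r.x.round(4),abs(r.fun).mean())
F=X[(d<.06)&(X[...,2]>.16)&(X[...,2]<.2)];print(len(F),F.min(0).round(4),F.max(0).round(4))
for z in np.arange(.165,.2,.004):
    q=F[abs(F[:,2]-z)<.002]
    if len(q):print(z.round(3),len(q),q[:,:2].min(0).round(3),q[:,:2].max(0).round(3))
E
python3 - <<'E'
from h import *
o=get_obs();print(o['eef_pos'])
E
```

```text
23221 [ 0.5541 -0.1467  0.2452] 0.004615630543701091
1671 [ 0.5285 -0.1692  0.1675] [ 0.5505 -0.1209  0.1929]
0.169 40 [ 0.529 -0.168] [ 0.544 -0.123]
0.173 92 [ 0.529 -0.167] [ 0.543 -0.122]
0.177 85 [ 0.529 -0.167] [ 0.543 -0.122]
0.181 523 [ 0.529 -0.169] [ 0.551 -0.121]
0.185 582 [ 0.53  -0.165] [ 0.548 -0.122]
0.189 301 [ 0.534 -0.161] [ 0.544 -0.129]
0.193 48 [ 0.537 -0.153] [ 0.54  -0.138]
[ 0.55502011 -0.14218444  0.22275648]
```

```bash
python3 -m creep '[[-1,0,-21,0,0,0,0],[-1,0,0,-30,0,0,0],[-1,0,0,-40,0,0,0],[-1,0,0,-35,0,0,0],[-1,0,0,-20,0,0,0]]'
python3 -m creep '[[-1,0,0,-12,0,0,0],[-1,0,0,-4,0,0,0],[-1,0,0,-2,0,0,0],[-1,0,0,-1,0,0,0],[-1,0,0,0,0,0,0]]'
```

```text
t: 14.45
eef_pos: [0.5544, -0.1615, 0.0957]
tool_rot: [-0.001, -0.04, 0.999, 0.001]
contact_force: [-1.4, 0.2, -0.4]
gripper_width: 0.679
grasp_force: 37.9
t: 15.08
eef_pos: [0.5553, -0.1642, 0.0788]
tool_rot: [0.0, -0.039, 0.999, -0.0]
contact_force: [-0.8, -0.5, -1.3]
gripper_width: 0.681
grasp_force: 37.9
```

```bash
python3 -m creep '[[-1,0,0,-1,0,0,0],[-1,0,0,-1,0,0,0]]'
```

```text
t: 15.32
eef_pos: [0.5551, -0.1642, 0.0764]
tool_rot: [0.0, -0.039, 0.999, -0.0]
contact_force: [0.2, 0.9, 2.2]
gripper_width: 0.68
grasp_force: 38.3
```

```bash
python3 -m creep '[[-1,0,0,-0.5,0,0,0],[-1,0,0,0,0,0,0],[0.5,0,0,0,0,0,0],[0.8,0,0,0,0,0,0],[0.9,0,0,0,0,0,0]]'
python3 -m creep '[[0.9,0,0,20,0,0,0],[0.9,0,0,40,0,0,0],[0.9,0,0,50,0,0,0],[0.9,0,20,40,0,0,-0.1],[0.9,-8,40,0,0,0,-0.15]]'
python3 -m creep '[[1,-13,45,0,0,0,-0.174],[1,-16,50,0,0,0,-0.174],[1,-16,50,0,0,0,-0.174],[1,-16,50,0,0,0,-0.174],[1,-16,50,0,0,0,-0.174]]'
python3 -m creep '[[1,-16,50,0,0,0,-0.174],[1,-16,50,-10,0,0,-0.174],[1,-16,50,-10,0,0,-0.1],[1,-14,50,-10,0,0,0],[1,0,0,0,0,0,0]]'
python3 - <<'E'
from h import *
o=get_obs();print(o['t'],o['eef_pos'],o['tool_rot'])
wi,W=grab('wrist')
d=np.hypot(W[...,0]-.406,W[...,1]-.347);m=(d<.045)&(W[...,2]>.05)&(W[...,2]<.13)
P=W[m];print(len(P))
c=P[(P[:,2]>.066)&(P[:,2]<.078)];
if len(c)>20:
  from scipy.optimize import least_squares
  r=least_squares(lambda q:np.hypot(*(c[:,:2]-q).T)-.03,[.406,.347],loss='soft_l1',f_scale=.001);print('cup',len(c),r.x,abs(r.fun).mean())
t=P[P[:,2]>P[:,2].max()-.006];print('tip',t.mean(0),len(t))
im,X=grab('top','top3')
a=cv2.resize(im[130:290,220:400],None,fx=2.5,fy=2.5,interpolation=2)
b=cv2.resize(wi,(350,263));c=np.zeros((a.shape[0],350,3),np.uint8);c[:263]=b
cv2.imwrite('pics/mix3.png',np.hstack([a,c])[...,::-1])
for x0,y0 in((.555,-.164),(.626,-.158),(.617,.03)):
  q=X[(np.hypot(X[...,0]-x0,X[...,1]-y0)<.03)&(X[...,2]>.1)&(X[...,2]<.14)];print(len(q),q.mean(0).round(3),q.max(0)[2])
E
```

```text
t: 15.95
eef_pos: [0.5549, -0.1642, 0.0756]
tool_rot: [-0.0, -0.039, 0.999, 0.0]
contact_force: [0.1, -0.2, 0.5]
gripper_width: 0.949
grasp_force: 0.0
t: 16.58
eef_pos: [0.5493, -0.1057, 0.2295]
tool_rot: [0.004, 0.09, 0.996, -0.0]
contact_force: [0.2, 0.8, -0.9]
gripper_width: 0.954
grasp_force: 0.0
t: 17.2
eef_pos: [0.4713, 0.137, 0.2259]
tool_rot: [0.0, 0.492, 0.87, 0.0]
contact_force: [0.6, 0.5, -0.0]
gripper_width: 1.001
grasp_force: 0.0
t: 17.82
eef_pos: [0.4081, 0.3378, 0.195]
tool_rot: [-0.001, 0.666, 0.746, -0.0]
contact_force: [0.1, 0.5, 0.4]
gripper_width: 1.0
grasp_force: 0.0
17.825 [0.40811681 0.33781866 0.1950051 ] [-8.38712572e-04  6.65803062e-01  7.46126987e-01 -3.12376735e-04]
3991
cup 69 [0.40738697 0.34795253] 0.00011127686738765996
tip [0.40728881 0.34901231 0.1087399 ] 666
319 [ 0.551 -0.161  0.119] 0.13293370807735538
337 [ 0.624 -0.156  0.118] 0.13171509606783904
342 [0.614 0.03  0.117] 0.13774554736968603
```

View pics/mix3.png

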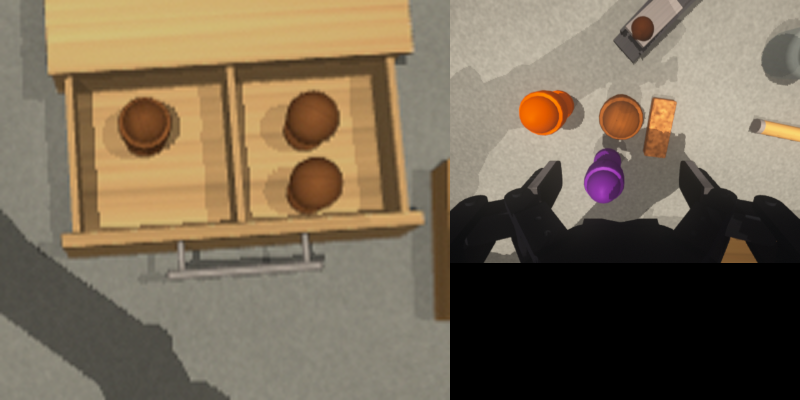

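The two balls stand apart in the right bay at (312,118) and (315,185). In the wrist view the brown acorn at (621,117) sits between the orange decoy at (545,112) and the purple one at (605,178), and the sanding block is low enough to clear. I'll grasp along x.

```bash
python3 -m creep '[[1,-1,7,-30,0,0,0],[1,0,0,-45,0,0,0],[1,0,0,-40,0,0,0],[1,0,0,-20,0,0,0],[1,0,0,-9,0,0,0]]'
python3 -m creep '[[-1,0,0,0,0,0,0],[-1,0,0,0,0,0,0],[-1,0,0,0,0,0,0],[-1,0,0,15,0,0,0],[-1,0,0,30,0,0,0]]' 35
python3 -m creep '[[-1,0,0,45,0,0,0],[-1,0,0,45,0,0,0],[-1,0,-5,40,0,0,0],[-1,4,-20,0,0,0,0.1],[-1,12,-28,0,0,0,0.174]]'
```

```text
t: 18.55
eef_pos: [0.4103, 0.3386, 0.0511]
tool_rot: [0.0, 0.67, 0.743, -0.001]
contact_force: [-0.2, -0.3, -0.5]
gripper_width: 1.0
grasp_force: 0.0
t: 19.18
eef_pos: [0.4092, 0.3401, 0.0974]
tool_rot: [-0.0, 0.669, 0.744, -0.001]
contact_force: [-0.2, 0.0, -1.1]
gripper_width: 0.682
grasp_force: 38.1
t: 19.8
eef_pos: [0.4255, 0.288, 0.2286]
tool_rot: [0.0, 0.558, 0.83, 0.001]
contact_force: [1.0, -0.4, -1.9]
gripper_width: 0.678
grasp_force: 38.1
```

```bash
python3 -m creep '[[-1,15,-33,0,0,0,0.158],[-1,16,-34,0,0,0,0.158],[-1,16,-34,0,0,0,0.158],[-1,16,-34,0,0,0,0.158],[-1,16,-34,0,0,0,0.158]]'
python3 -m creep '[[-1,16,-34,0,0,0,0.158],[-1,16,-34,0,0,0,0.158],[-1,14,-28,0,0,0,0.158],[-1,0,0,0,0,0,0],[-1,0,0,0,0,0,0]]'
python3 - <<'E'
from h import *
o=get_obs();print(o['t'],o['eef_pos'],o['tool_rot'])
e=o['eef_pos'];wi,X=grab('wrist','w4')
d=np.hypot(X[...,0]-e[0]+.008,X[...,1]-e[1]);P=X[(d<.05)&(X[...,2]>e[2]-.06)&(X[...,2]<e[2]+.09)]
b=e[2]-.052
for z in np.arange(-.004,.115,.006):
    q=P[abs(P[:,2]-b-z)<.003]
    if len(q):print((b+z).round(3),len(q),q[:,:2].min(0).round(3),q[:,:2].max(0).round(3))
E
```

```text
t: 20.42
eef_pos: [0.5052, 0.1174, 0.228]
tool_rot: [0.001, 0.196, 0.981, 0.0]
contact_force: [0.6, 0.0, -1.6]
gripper_width: 0.681
grasp_force: 38.1
t: 21.05
eef_pos: [0.5505, 0.0232, 0.2274]
tool_rot: [0.0, -0.036, 0.999, 0.0]
contact_force: [-0.5, 0.1, -1.0]
gripper_width: 0.68
grasp_force: 38.1
21.05 [0.55049953 0.02324027 0.22742085] [ 1.24333701e-04 -3.60510605e-02  9.99349893e-01  3.09794204e-04]
0.171 6 [0.517 0.007] [0.524 0.037]
0.177 92 [ 0.517 -0.004] [0.533 0.039]
0.183 148 [ 0.517 -0.003] [0.532 0.04 ]
0.189 433 [ 0.517 -0.002] [0.531 0.037]
0.231 43 [ 0.512 -0.002] [0.523 0.038]
0.237 290 [ 0.511 -0.02 ] [0.547 0.063]
0.243 561 [ 0.511 -0.021] [0.564 0.065]
0.249 770 [ 0.511 -0.021] [0.564 0.064]
0.255 3712 [ 0.511 -0.021] [0.564 0.064]
0.261 2285 [ 0.513 -0.021] [0.564 0.064]
0.267 2861 [ 0.517 -0.017] [0.563 0.059]
0.273 3959 [ 0.519 -0.027] [0.561 0.073]
0.279 5854 [ 0.523 -0.027] [0.557 0.073]
0.285 6428 [ 0.53  -0.027] [0.562 0.073]
```

```bash
python3 -m creep '[[-1,0,-1,-30,0,0,0],[-1,0,0,-40,0,0,0],[-1,0,0,-40,0,0,0],[-1,0,0,-22,0,0,0],[-1,0,0,-10,0,0,0]]'
python3 -m creep '[[-1,0,0,-4,0,0,0],[-1,0,0,-2,0,0,0],[-1,0,0,-1,0,0,0],[-1,0,0,-1,0,0,0],[-1,0,0,0,0,0,0]]'
```

```text
t: 21.72
eef_pos: [0.5498, 0.0229, 0.0839]
tool_rot: [-0.001, -0.037, 0.999, 0.0]
contact_force: [-0.7, 0.0, -1.0]
gripper_width: 0.68
grasp_force: 38.1
t: 22.35
eef_pos: [0.5509, 0.0216, 0.0771]
tool_rot: [0.0, -0.037, 0.999, 0.0]
contact_force: [0.9, -0.1, -1.2]
gripper_width: 0.677
grasp_force: 38.1
```

```bash
python3 -m creep '[[-1,0,0,-1,0,0,0],[-1,0,0,-1,0,0,0]]'; python3 -m creep '[[-1,0,0,-0.5,0,0,0],[-1,0,0,0,0,0,0]]'
```

```text
t: 22.6
eef_pos: [0.551, 0.0215, 0.075]
tool_rot: [0.0, -0.037, 0.999, -0.0]
contact_force: [-0.2, -0.5, 6.0]
gripper_width: 0.683
grasp_force: 38.7
t: 22.85
eef_pos: [0.5513, 0.0215, 0.0751]
tool_rot: [0.001, -0.036, 0.999, 0.0]
contact_force: [-0.6, -0.5, 5.5]
gripper_width: 0.68
grasp_force: 38.6
```

```bash
python3 -m creep '[[-1,0,0,0.7,0,0,0],[-1,0,0,0,0,0,0],[0.5,0,0,0,0,0,0],[0.8,0,0,0,0,0,0],[0.9,0,0,0,0,0,0]]'
python3 -m creep '[[0.9,0,0,20,0,0,0],[0.9,0,0,40,0,0,0],[0.9,0,0,50,0,0,0],[0.9,-6,-6,30,0,0,-0.15],[0.5,-12,-13,0,0,0,-0.178]]'
python3 -m creep '[[-0.41,-12,-14,0,0,0,-0.178],[-0.41,-12,-14,0,0,0,-0.178],[-0.41,-12,-14,0,0,0,-0.178],[-0.41,-12,-14,0,0,0,-0.178],[-0.41,-12,-14,0,0,0,-0.178]]'
python3 -m creep '[[-0.41,-14,-12,-10,0,0,-0.178],[-0.41,0,0,-10,0,0,-0.174],[-0.41,0,0,0,0,0,0]]'
python3 - <<'E'
from h import *
o=get_obs();print(o['t'],o['eef_pos'],o['tool_rot'],o['gripper_width'])
wi,X=grab('wrist','w5');s,S=grab('side','s5')
cv2.imwrite('pics/mix5.png',np.hstack([cv2.resize(wi,(400,300)),cv2.resize(s[180:290,250:396],(400,300),interpolation=2)])[...,::-1])
m=(abs(X[...,2]-.12)<.006)&(abs(X[...,0]-.46)<.02)&(abs(X[...,1]+.08)<.05);T=X[m];print(len(T),np.median(T,0),T.min(0),T.max(0))
for x0,y0 in((.555,-.164),(.626,-.158),(.617,.03),(.542,.022)):
  q=S[(np.hypot(S[...,0]-x0,S[...,1]-y0)<.03)&(S[...,2]>.1)&(S[...,2]<.14)];print(len(q),q.mean(0).round(3) if len(q) else 0)
E
```

```text
t: 23.48
eef_pos: [0.5508, 0.0216, 0.0751]
tool_rot: [-0.0, -0.037, 0.999, 0.0]
contact_force: [-0.0, 0.5, 0.1]
gripper_width: 0.948
grasp_force: 0.0
t: 24.1
eef_pos: [0.5347, 0.0031, 0.218]
tool_rot: [0.003, 0.129, 0.992, 0.001]
contact_force: [0.2, -0.7, -1.2]
gripper_width: 0.762
grasp_force: 0.0
t: 24.72
eef_pos: [0.4723, -0.0678, 0.2151]
tool_rot: [-0.0, 0.544, 0.839, 0.0]
contact_force: [0.4, -0.6, 0.0]
gripper_width: 0.293
grasp_force: 0.0
t: 25.1
eef_pos: [0.4582, -0.0794, 0.1947]
tool_rot: [-0.0, 0.68, 0.733, -0.0]
contact_force: [-0.0, 0.4, 0.1]
gripper_width: 0.291
grasp_force: 0.0
25.1 [ 0.45817287 -0.07938946  0.19468407] [-4.63067448e-04  6.79974625e-01  7.33235372e-01 -4.28382374e-04] 0.2908293146602245
1996 [ 0.45416817 -0.07566926  0.12222195] [ 0.44527291 -0.12996776  0.11728846] [ 0.4632049  -0.03001769  0.12481543]
233 [ 0.555 -0.167  0.118]
206 [ 0.628 -0.162  0.12 ]
189 [0.618 0.024 0.118]
180 [0.542 0.014 0.12 ]
```

View pics/mix5.png

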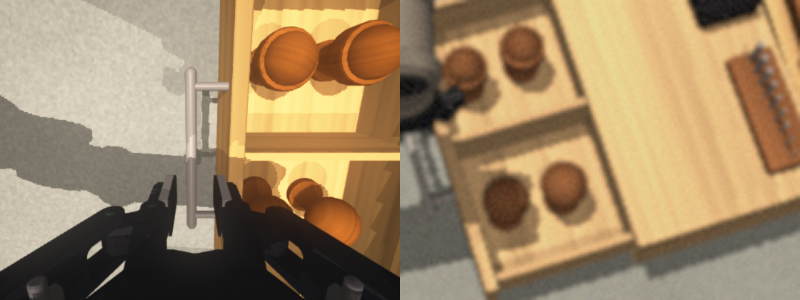

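All four stand. Wrist view: two acorns at (285,58) and (368,52), and the balls below at (265,205) and (330,222). The side crop agrees. The bar is about 4 mm nearer the robot than the finger midline, so I'll correct, grip and push shut with gentle ramps.

```bash
python3 -m creep '[[-0.41,-4.5,0,-30,0,0,0],[-0.41,0,0,-30,0,0,0],[-0.41,0,0,-22,0,0,0],[-0.41,0,0,-13,0,0,0],[-0.41,0,0,0,0,0,0]]'
python3 -m creep '[[-0.6,0,0,0,0,0,0],[-0.7,0,0,0,0,0,0],[-0.75,0,0,0,0,0,0],[-0.8,0,0,0,0,0,0],[-1,0,0,0,0,0,0]]' 30
python3 -m creep '[[-1,0,0,0,0,0,0],[-1,2,0.2,0,0,0,0],[-1,4,0.3,0,0,0,0],[-1,6,0.5,0,0,0,0],[-1,8,0.6,0,0,0,0]]'
```

```text
t: 25.82
eef_pos: [0.4541, -0.0794, 0.0998]
tool_rot: [-0.0, 0.68, 0.733, -0.0]
contact_force: [0.0, 0.8, 0.7]
gripper_width: 0.289
grasp_force: 0.0
t: 26.45
eef_pos: [0.4548, -0.0794, 0.1008]
tool_rot: [0.0, 0.68, 0.733, 0.0]
contact_force: [-0.9, -0.8, 6.7]
gripper_width: 0.115
grasp_force: 29.2
t: 27.08
eef_pos: [0.4746, -0.0779, 0.1008]
tool_rot: [0.0, 0.681, 0.733, 0.0]
contact_force: [-1.5, 0.2, 6.1]
gripper_width: 0.115
grasp_force: 29.3
```

```bash
python3 -m creep '[[-1,10,0.8,0,0,0,0],[-1,10,0.8,0,0,0,0],[-1,10,0.8,0,0,0,0],[-1,10,0.8,0,0,0,0],[-1,10,0.8,0,0,0,0]]'
python3 -m creep '[[-1,10,0.8,0,0,0,0],[-1,10,0.8,0,0,0,0],[-1,10,0.8,0,0,0,0],[-1,10,0.8,0,0,0,0],[-1,10,0.8,0,0,0,0]]'
python3 -m creep '[[-1,10,0.8,0,0,0,0],[-1,9,0.7,0,0,0,0],[-1,8,0.6,0,0,0,0],[-1,7,0.5,0,0,0,0],[-1,6,0.5,0,0,0,0]]'
python3 -m creep '[[-1,4,0.3,0,0,0,0],[-1,3,0.2,0,0,0,0],[-1,2,0.2,0,0,0,0],[-1,2,0.2,0,0,0,0],[-1,2,0.2,0,0,0,0]]'
```

```text
t: 27.7
eef_pos: [0.5248, -0.0741, 0.1009]
tool_rot: [0.0, 0.681, 0.733, 0.0]
contact_force: [-2.2, -1.0, 5.1]
gripper_width: 0.118
grasp_force: 29.3
t: 28.32
eef_pos: [0.5748, -0.0703, 0.1009]
tool_rot: [0.0, 0.681, 0.733, 0.0]
contact_force: [-1.7, -0.4, 6.0]
gripper_width: 0.118
grasp_force: 29.2
t: 28.95
eef_pos: [0.6148, -0.0672, 0.1009]
tool_rot: [0.0, 0.681, 0.733, 0.0]
contact_force: [-1.6, -1.5, 5.7]
gripper_width: 0.114
grasp_force: 29.4
t: 29.58
eef_pos: [0.6277, -0.0662, 0.1009]
tool_rot: [0.001, 0.681, 0.733, 0.0]
contact_force: [-1.7, -0.5, 5.0]
gripper_width: 0.111
grasp_force: 29.4
```

```bash
python3 -m creep '[[-1,2,0.2,0,0,0,0],[-1,2,0.2,0,0,0,0],[-1,2,0.2,0,0,0,0],[-1,1.5,0.1,0,0,0,0],[-1,1.5,0.1,0,0,0,0]]'
python3 -m creep '[[-1,1,0.1,0,0,0,0],[-1,1,0.1,0,0,0,0]]'
```

```text
t: 30.2
eef_pos: [0.6358, -0.0656, 0.1009]
tool_rot: [-0.0, 0.681, 0.733, -0.0]
contact_force: [-7.5, -0.8, 10.2]
gripper_width: 0.117
grasp_force: 32.1
t: 30.45
eef_pos: [0.6358, -0.0656, 0.1009]
tool_rot: [-0.002, 0.681, 0.732, -0.002]
contact_force: [-14.1, -0.6, 16.1]
gripper_width: 0.112
grasp_force: 34.8
```

```bash
python3 -m creep '[[-1,-1.5,-0.1,0,0,0,0],[-0.8,0,0,0,0,0,0],[-0.5,0,0,0,0,0,0],[-0.41,0,0,0,0,0,0],[-0.41,0,0,30,0,0,0]]'
python3 -m creep '[[-0.41,0,0,50,0,0,0],[-0.41,0,0,50,0,0,0],[-0.41,-50,0,0,0,0,0],[-0.41,-55,50,0,0,0,0],[-0.41,-20,60,0,0,0,0]]'
python3 -m creep '[[-0.41,0,60,0,0,0,0],[-0.41,0,60,0,0,0,0],[-0.41,0,40,0,0,0,0],[-0.41,0,0,0,0,0,0]]'
python3 - <<'E'
from h import *
im,X=grab('top','top6');s,S=grab('side','s6');print(get_obs()['t'])
cv2.imwrite('pics/mix6.png',np.hstack([cv2.resize(im[50:300,80:480],(480,300),interpolation=2),cv2.resize(s[120:290,240:430],(320,300),interpolation=2)])[...,::-1])
P=X[60:195,225:395].reshape(-1,3);P=P[~np.isnan(P[:,0])]
for zz,n in((.155,'cab'),(.14,'drawertop')):
  T=P[abs(P[:,2]-zz)<.004]
  e=np.array([[(q:=T[abs(T[:,1]-y)<.005])[:,0].min(),y] for y in np.arange(-.25,.12,.01) if (abs(T[:,1]-y)<.005).any()])
  if len(e)>5:print(n,len(e),np.polyval(np.polyfit(e[:,1],e[:,0],1),-.065))
for z in(.03,.06,.09,.12):
  q=P[(abs(P[:,2]-z)<.008)&(P[:,0]>.65)&(P[:,0]<.72)];print(z,len(q),np.median(q[:,0]+.0785*(q[:,1]+.065)) if len(q) else 0)
E
```

```text
t: 31.08
eef_pos: [0.6335, -0.0647, 0.1282]
tool_rot: [-0.003, 0.681, 0.733, -0.002]
contact_force: [0.4, 0.6, 0.3]
gripper_width: 0.295
grasp_force: 0.0
t: 31.7
eef_pos: [0.5185, 0.0357, 0.2303]
tool_rot: [-0.0, 0.682, 0.731, -0.0]
contact_force: [1.3, 1.4, 0.8]
gripper_width: 0.296
grasp_force: 0.0
t: 32.2
eef_pos: [0.5199, 0.2011, 0.2299]
tool_rot: [-0.001, 0.678, 0.735, 0.0]
contact_force: [0.5, -1.3, -0.6]
gripper_width: 0.295
grasp_force: 0.0
32.3
cab 37 0.6744949548112049
drawertop 37 0.6679271055784283
0.03 159 0.6681565027568326
0.06 158 0.6681049832086983
0.09 175 0.668278442391484
0.12 233 0.6681415362556268
```

View pics/mix6.png

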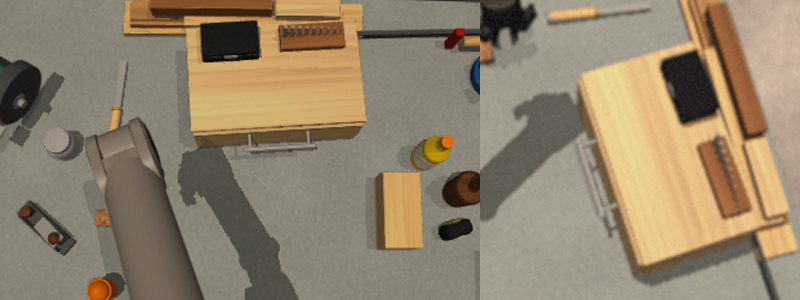

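The view shows the drawer nearly flush at (275,135), but the depth data put its face about 6 mm proud of the cabinet's top edge. The gripper body may have touched that edge, so I'll test by pushing the bar from the front with shut fingers, keeping the hand clear of the cabinet.

```bash
python3 -m creep '[[-1,8,-50,0,0,0,0],[-1,8,-55,0,0,0,0],[-1,8,-55,0,0,0,0],[-1,8,-55,0,0,0,0],[-1,8,-55,-20,0,0,0]]'
python3 -m creep '[[-1,0,0,-40,0,0,0],[-1,0,0,-40,0,0,0],[-1,0,0,-24,0,0,0],[-1,15,1.2,0,0,0,0],[-1,15,1.2,0,0,0,0]]'
python3 -m creep '[[-1,10,0.8,0,0,0,0],[-1,4,0.3,0,0,0,0],[-1,3,0.2,0,0,0,0],[-1,3,0.2,0,0,0,0],[-1,2,0.2,0,0,0,0]]'
```

```text
t: 32.92
eef_pos: [0.5614, -0.0774, 0.2116]
tool_rot: [0.002, 0.682, 0.732, 0.001]
contact_force: [0.8, 0.4, -0.2]
gripper_width: 0.005
grasp_force: 0.0
t: 33.55
eef_pos: [0.5927, -0.072, 0.1075]
tool_rot: [0.001, 0.681, 0.732, 0.001]
contact_force: [-0.6, 0.1, -0.2]
gripper_width: -0.003
grasp_force: 0.0
t: 34.17
eef_pos: [0.6128, -0.0693, 0.1062]
tool_rot: [-0.0, 0.68, 0.733, 0.0]
contact_force: [-0.1, -0.9, -0.4]
gripper_width: 0.002
grasp_force: 0.0
```

```bash
python3 -m creep '[[-1,2,0.1,0,0,0,0],[-1,2,0.1,0,0,0,0],[-1,2,0.1,0,0,0,0]]'; python3 -m creep '[[-1,2,0.1,0,0,0,0],[-1,2,0.1,0,0,0,0]]'
```

```text
t: 34.55
eef_pos: [0.6184, -0.069, 0.106]
tool_rot: [-0.0, 0.681, 0.733, -0.0]
contact_force: [-2.0, 0.0, 0.6]
gripper_width: -0.001
grasp_force: 0.8
t: 34.8
eef_pos: [0.6227, -0.0687, 0.106]
tool_rot: [-0.0, 0.68, 0.733, -0.0]
contact_force: [-2.6, 0.5, 0.6]
gripper_width: 0.004
grasp_force: 1.1
```

The drawer is sliding further at about 2 N, so the gripper had been the obstruction. I'll continue to the stop.

```bash
python3 -m creep '[[-1,1.5,0.1,0,0,0,0],[-1,1.5,0.1,0,0,0,0],[-1,1,0.1,0,0,0,0]]';python3 -m creep '[[-1,1,0.1,0,0,0,0],[-1,1,0.1,0,0,0,0],[-1,0,0,0,0,0,0]]'
```

```text
t: 35.17
eef_pos: [0.6231, -0.0687, 0.1058]
tool_rot: [-0.003, 0.681, 0.733, -0.002]
contact_force: [-15.0, 0.9, 13.2]
gripper_width: -0.005
grasp_force: 7.7
t: 35.55
eef_pos: [0.6232, -0.0686, 0.1058]
tool_rot: [-0.005, 0.681, 0.732, -0.003]
contact_force: [-19.0, 1.8, 15.3]
gripper_width: -0.0
grasp_force: 10.0
```

```bash
python3 -m creep '[[-1,-5,-0.4,0,0,0,0],[-1,-15,0,0,0,0,0],[-1,-30,0,40,0,0,0],[-1,-30,0,50,0,0,0],[-1,0,50,40,0,0,0]]'
python3 -m creep '[[-1,0,55,0,0,0,0],[-1,0,60,0,0,0,0],[-1,0,60,0,0,0,0],[-1,0,40,0,0,0,0],[-1,0,0,0,0,0,0]]'
python3 - <<'E'
from h import *
im,X=grab('top','top7');print(get_obs()['t'])
P=X[60:195,225:395].reshape(-1,3);P=P[~np.isnan(P[:,0])]
for zz,n in((.155,'cab'),(.14,'drawertop')):
  T=P[abs(P[:,2]-zz)<.004]
  e=np.array([[(q:=T[abs(T[:,1]-y)<.005])[:,0].min(),y] for y in np.arange(-.25,.12,.01) if (abs(T[:,1]-y)<.005).any()])
  if len(e)>5:print(n,len(e),np.polyval(np.polyfit(e[:,1],e[:,0],1),-.065))
for z in(.03,.06,.09,.12):
  q=P[(abs(P[:,2]-z)<.008)&(P[:,0]>.65)&(P[:,0]<.72)];print(z,len(q),np.median(q[:,0]+.0785*(q[:,1]+.065)) if len(q) else 0)
Q=X[(abs(X[...,2]-.09)<.006)&(X[...,1]<-.28)&(X[...,1]>-.42)&(X[...,0]>.38)&(X[...,0]<.59)];print('offcut',Q.min(0),Q.max(0))
s,S=grab('side');Z=np.load('/tmp/top.npz')
for n,b in(('jar',(.648,.458)),('glue',(.627,-.421)),('mallet',(.544,-.502)),('tape',(.454,-.495)),('purple',(.392,.246)),('orange',(.3,.339)),('plane',(.441,.488))):
  for nm,D in(('t',X),('s',S)):
    q=D[(np.hypot(D[...,0]-b[0],D[...,1]-b[1])<.045)&(D[...,2]>.02)&(D[...,2]<.2)];print(n,nm,len(q),q.mean(0).round(3) if len(q) else '')
E
```

```text
t: 36.17
eef_pos: [0.547, -0.0242, 0.2371]
tool_rot: [0.001, 0.684, 0.73, 0.0]
contact_force: [1.7, 1.2, 0.4]
gripper_width: -0.001
grasp_force: 0.0
t: 36.8
eef_pos: [0.5479, 0.1997, 0.2349]
tool_rot: [-0.0, 0.678, 0.735, 0.001]
contact_force: [-0.0, 0.1, 0.4]
gripper_width: 0.001
grasp_force: 0.0
36.85
cab 37 0.6746719117599586
drawertop 36 0.674515350759785
0.03 165 0.6746205917715917
0.06 166 0.6746811784123024
0.09 178 0.6747595580787851
0.12 246 0.6744959896876148
offcut [ 0.40704046 -0.40492587  0.08403529] [ 0.58379384 -0.30928004  0.09588851]
jar t 583 [0.648 0.457 0.072]
jar s 214 [0.663 0.44  0.063]
glue t 688 [ 0.628 -0.425  0.118]
glue s 327 [ 0.63  -0.437  0.138]
mallet t 764 [ 0.543 -0.502  0.105]
mallet s 315 [ 0.546 -0.511  0.114]
tape t 354 [ 0.454 -0.496  0.059]
tape s 239 [ 0.458 -0.504  0.063]
purple t 0 
purple s 231 [0.396 0.239 0.089]
orange t 408 [0.3   0.339 0.093]
orange s 227 [0.307 0.33  0.087]
plane t 401 [0.438 0.485 0.038]
plane s 80 [0.434 0.462 0.04 ]
```

The drawer face is now flush with the cabinet at 0.6746 m. The off-cut is clear and the bystanders I re-measured have not moved, so I'll hand in.

```bash
python3 -c "
from station import *
print(hand_in())"
```

```text
the job is handed in; nothing more can be done
None
```

I handed the job in at about 37 s: the off-cut is clear, each finial was set standing beside its match (all four confirmed upright just before closing), the drawer is flush shut, and the bench tools I re-measured had not moved (the chisel and sanding block were not re-measured).

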